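# Move a hanging tray of gilded work to the notched drying hook

### The job

Take the tray hanging on the plain hook by its wooden grip and carry it level, without ever setting it down or spilling the rosette, to the notched hook. Rest it lightly on top of that hook's strip in front of the notch, slide it gently back along the strip by feel until it meets the stop, and let it sink fully into the notch, then let go so it hangs there still and level. Never force it against either hook, and leave the tin, the jar and the brush where they are.

Things in the scene. Friction and masses are not known exactly. Their poses are not given: they have to be found in the camera images.
- tray: Rigid hanging tray of steel flats, 0.3 to 0.6 kg, balanced. Origin: middle of the crown's underside (bears on an arm), z up. Its hook is a C seen along x, 10 mm thick in x: crown y +-17, z 0 to 10; lip y -17 to -9 down to z -20; stem y 9 to 17 down to a cross beam (y +-63, z -84 to -76). The arm lies between lip and stem. Starts on the plain hook, x axis within 0.08 rad of the arm's.
- tray_grip (a point): Point at z +47 mm on the tray's axis, in its pale wooden grip: an upright block 16 mm (x) by 24 mm (y), tray z 10 to 65 mm. Grasping at this point keeps fingertips clear of arm and stop. The tray comes off an arm by lifting it over the upturned tip (15 mm or more) and drawing it off past the tip, or lifting over 20 mm and shifting to the tray's +y.
- tray_pan (a point): Middle of the pan's inner floor, 147 mm under the tray's origin. The open aluminium pan is 90 mm (x) by 130 mm (y), 22 mm deep, its underside 150 mm below the tray's origin; two flats join it to the cross beam.
- rosette: Loose brass rosette, disc 42 mm across, 15 mm high, 60 g, lying in the pan; origin: centre of its underside.
- plain_hook: Fixed black steel stand holding the tray at the start. Origin on the table under the arm's middle. Arm: level square bar 10 mm wide, 10 thick, along the stand's x, flat top 190 mm above the table, from the post (x 105 to 123 mm, no higher than the arm) to an upturned tip at x -88 to -82. Base plate 10 mm thick, x -70 to 130, y +-60 mm.
- plain_tip (a point): Middle of the plain hook's upturned tip, at the height of the arm's top; the tip rises 14 mm above this.
- notched_hook: Fixed stand, same build, size and axes as the plain hook, but its arm's flat top is 195 mm above the table, and a 10 mm wide, 8 mm thick aluminium strip is clamped on it (strip top 203 mm above the table). The strip is clamped anywhere within 15 mm either way and is not measured: see or feel it. A tray at stand x -32 mm always bears on plain strip in front of the notch.
- notched_mid (a point): Middle of the notched hook's arm, on its top. The notch's middle is within 15 mm of it along x. Strip from the tip side: 48 mm plain, then the notch, 14 mm long and 8 mm deep (down to the arm), then a stop 6 mm thick, 14 mm above the strip, that is the notch's far wall, then 33 mm plain. A crown slid up to the stop drops in when lowered. Push with 3 to 8 N; over 25 N is rough.
- notched_tip (a point): Middle of the notched hook's upturned tip, at the height of the arm's top; the tip rises 14 mm above this.
- tin: Closed paint tin 68 mm across, 85 mm high, origin under its centre: leave alone.
- jar: Closed amber jar 52 mm across, 75 mm high, origin under its centre: leave alone.
- brush: Paint brush 200 mm long lying on the table, origin under it: leave alone.
Mind the look-alikes: they are no part of the job. Of the things shaped like the tray, the steel one is meant.

How it is judged:
On the way, in this order (a step that is already met when the one before it is completed fails the run):
1. the tray is lifted clear of the plain hook (contact force between tray and plain_hook below 0.05 N and horizontal distance between tray and plain_hook above 0.05 m), for 0.1 s.
2. the tray bears on the top of the notched hook's strip, in front of the notch (contact force between tray and notched_hook above 0.5 N and z of tray in the frame of notched_hook between 0.2 and 0.207 m and x of tray in the frame of notched_hook between -0.075 and 0 m and y of tray in the frame of notched_hook between -0.008 and 0.008 m), for 0.1 s.
3. the tray's hook has sunk into the notch (x of tray in the frame of notched_hook between -0.022 and 0.022 m and y of tray in the frame of notched_hook between -0.006 and 0.006 m and z of tray in the frame of notched_hook below 0.198 m), for 0.2 s.
At the end, for the whole second after the job is handed in: The tray hangs from the notched hook with its crown down in the notch (origin within 3 mm of the arm's top height, within 22 mm of the stand's middle along the arm and 6 mm across it), bearing on it, tilted less than 0.1 rad, at rest and released, with the rosette still in the pan (all of step 3 and z of tray in the frame of notched_hook above 0.191 m and contact force between tray and notched_hook above 1 N and angle between tray's own z axis and vertical below 0.1 rad and linear speed of tray below 0.03 m/s and angular speed of tray below 0.25 rad/s and distance between tray and rosette below 0.175 m); the robot touches nothing.
It fails at once if the tray is tipped by more than 0.25 rad (angle between tray's own z axis and vertical above 0.25 rad).
It fails at once if the tray is set down or dropped (its bearing face under 165 mm) (height (world z) of tray below 0.165 m).
It fails at once if the tray is forced against either hook (over 25 N) (contact force between tray and notched_hook above 25 N or contact force between tray and plain_hook above 25 N).
It fails at once if the rosette leaves the pan (distance between tray and rosette above 0.175 m).
It fails at once if the tin, the jar or the brush is moved by more than 15 mm (distance of any of tin, jar, brush from where it was at the start of the episode above 0.015 m).
It also fails if it takes over 72 s, if anything falls off the work surface, if the arm or the gripper's body presses on something with over 40 N, if the wrist force passes 120 N, or if a joint passes its speed limit or range.

### The arm

A 7-joint arm with a two-finger parallel gripper is mounted at the origin on the work surface. World frame = base frame: x ahead of the robot, y to its left, z up, the work surface at z = 0. Lengths are in m, angles in rad, forces in N, time in s.
With the tool pointing down it reaches from about 0.35 to 0.9 m from the base axis. Payload 8.1 kg.
Tool frame: the origin (TCP) lies between the finger pads; the fingertips stand 14 mm ahead of it and the grasp point (between the pads) lies 5 mm behind it (robot.nose_length is the distance from the TCP to the fingertips, in m); z points along the fingers, y is the direction in which the jaws open and shut (so a half turn about z gives the same grasp; the last joint's range is limited). The gripper opens to 92 mm and grips with 3 to 60 N. Pads are 19 mm wide; open, the fingers measure 130 mm over their backs; the gripper's body (75 mm by 190 mm) begins 47 mm behind the grasp point.
Start: joints at [1.035, 0.434, 0.025, 1.573, -0.012, 1.134, -0.075], TCP at [0.262, -0.567, 0.241] pointing down, gripper open.
Joint ranges: [-2.62, 2.62], [-0.44, 2.09], [-1.27, 1.32], [0.08, 2.57], [-1.32, 4.46], [0.12, 2], [-2.74, 2.74]. Speed limits (rad/s): [2.22, 2.22, 3.01, 3.01, 3.14, 3.14, 3.14].

### API

Orientations are given as [roll, pitch, yaw] about the fixed x, y, z axes, in that order (R = Rz(yaw) Ry(pitch) Rx(roll)).
In Python, from bench import robot gives the robot as it stands.
- The arm moves only by the shell command python3 -m inch 'ROWS'. ROWS is JSON, a list of rows, each an object of numbers: "grip": the closure, from 0 (fully open) to 1 (shut); "dx", "dy", "dz": the shift along the tool's x, y, z in mm; "turn": the turn about the tool's z in degrees. In form: [{"grip": .., "dx": .., "dy": .., "dz": .., "turn": ..}, ...]. A call has 1 to 5 rows; each row is the pose to reach, as a shift and turn from the pose commanded when the call began, along the tool's axes at that moment; what a row does not reach only later rows make up. A row lasts 1/10 s, in which the tool goes at most 50 mm and 8.59 degrees, less where a joint would pass 70% of its speed; a pose out of reach is approached as far as the arm can. A call with a gripper value outside its range is refused whole. The fingers move at their own pace and stop on an object; the grip force is fixed at half the most. Time passes only in rows, so rows that repeat a pose let the fingers close. It gives the time, the measured TCP pose, the force and the opening at its end, in the units of the state.
- robot.sense(): the state, without advancing time (a new reading comes with each control period).
- robot.grab_frame(name): name is "scene" or "side" or "wrist"; returns a dict with "color" (384x512x3 uint8, blue, green, red), "K" (3x3 intrinsics, pixels), "origin" and "orientation" of the camera in the world; the wrist camera has in their place "tool_from_camera" (4x4, takes a point from camera to tool coordinates, whose origin is the TCP and whose axes are the flange's). Camera axes: x right, y down, z forward; pixel columns grow to the right and rows downward; lengths in m; the calibration is good to about 2 mm. A picture is of the moment at which its call begins: read the wrist's pose just before it. There is no depth.
- robot.hand_in(): hands the job in, once; it reports no verdict.
The state is a dict: "t": time; "qpos": joint angles; "joint_vel": joint speeds; "tau": joint torques, N m; "tool_pos": TCP position; "orientation": TCP orientation; "wrist_force": force on the tool from outside, world axes, zero at the start; "moment": the same for the moment, N m; "grip_width": finger opening in m.
Only numpy, scipy, OpenCV 4.12 (cv2) and the standard library are available. Lean on these libraries where they do the work, as an engineer would, in place of code of your own. Each camera call takes 0.05 s, during which the arm holds its last target. There are 200 camera calls.

## Working session

There is one attempt and no reset: what is moved stays moved. The work goes in short steps, Python scripts to look and compute and a shell command to move; the robot and the scene stay as the last step left them, time stands still between calls to the robot, and variables do not carry over. Pictures are saved under pics/ and viewed, about 8 in all and at most 12, crops included, and the job is handed in when it is done.

```bash
mkdir -p pics; ls
python3 - <<'E'
from bench import robot
import cv2,numpy as np,pickle
s=robot.sense();print(s)
F={}
for n in("scene","side","wrist"):
    f=robot.grab_frame(n);F[n]=f;cv2.imwrite(f"pics/{n}0.png",f["color"])
    print({k:np.round(v,4).tolist() for k,v in f.items() if k!="color"})
pickle.dump(F,open("f0.pkl","wb"))
cv2.imwrite("pics/both.png",cv2.resize(np.vstack([F["scene"]["color"],F["side"]["color"]]),None,fx=.78,fy=.78))
E
```

```text
pics
{'t': 0.0, 'qpos': array([ 1.03538791,  0.43522498,  0.02496839,  1.57410674, -0.01159692,
        1.13397686, -0.07513355]), 'joint_vel': array([ 0.00087962, -0.00135123,  0.00077901,  0.00143491,  0.00136221,
       -0.00084809, -0.00028887]), 'tau': array([ 1.98068547e-04, -6.67855239e+01,  9.85229574e-01, -3.14456785e+01,
       -6.04183367e-02,  4.27922665e-02,  1.64908761e-04]), 'tool_pos': array([ 0.26188496, -0.56694862,  0.23993992]), 'orientation': array([-3.14002824e+00,  1.43740553e-04,  4.32710544e-01]), 'wrist_force': array([-0.47740114, -0.17056695,  0.12157593]), 'moment': array([-0.00479637,  0.01699577, -0.03039517]), 'grip_width': 0.09169116768465181}
{'K': [[398.9656, 0.0, 254.639], [0.0, 398.9656, 192.741], [0.0, 0.0, 1.0]], 'origin': [1.3326, -0.1577, 0.9027], 'orientation': [-2.2611, 0.0125, 1.3949]}
{'K': [[405.1681, 0.0, 255.3568], [0.0, 405.1681, 194.3855], [0.0, 0.0, 1.0]], 'origin': [0.2406, 0.9212, 1.0311], 'orientation': [-2.3162, -0.0051, -2.8905]}
{'K': [[296.3493, 0.0, 259.3252], [0.0, 296.3493, 193.6755], [0.0, 0.0, 1.0]], 'tool_from_camera': [[0.0005, -0.9659, -0.259, 0.0696], [1.0, 0.0006, -0.0003, -0.0003], [0.0005, -0.259, 0.9659, -0.1447], [0.0, 0.0, 0.0, 1.0]]}
```

View pics/scene0.png

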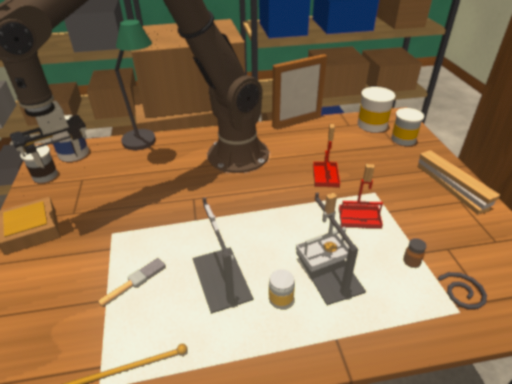

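View pics/side0.png

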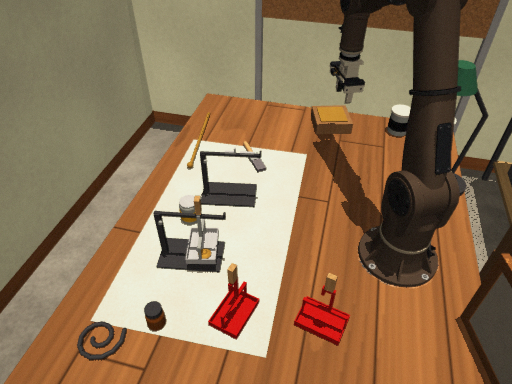

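The scene shows the steel tray at scene (325,245) / side (202,240), with its grip near scene (331,203). The look-alikes are the red trays at scene (327,172) and (361,210). The plain hook's base is at scene (332,280). The notched hook is at scene (222,275) / side (230,170). The steel tray is the one wanted, so I'll check it in close crops.

Run:
```python
import cv2,pickle
F=pickle.load(open("f0.pkl","rb"))
cv2.imwrite("pics/c1.png",cv2.resize(F["scene"]["color"][185:315,185:375],None,fx=4,fy=4,interpolation=cv2.INTER_CUBIC))
cv2.imwrite("pics/c2.png",cv2.resize(F["side"]["color"][145:275,145:275],None,fx=4.6,fy=4.6,interpolation=cv2.INTER_CUBIC))
```

```text
(no output)
```

View pics/c1.png

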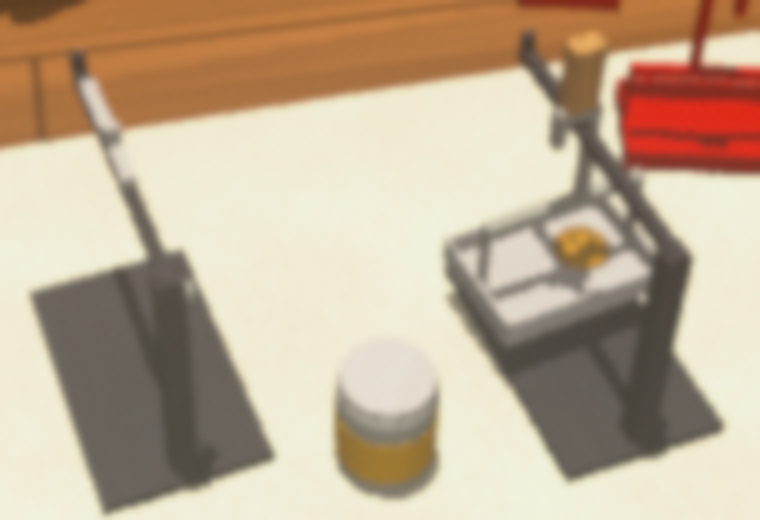

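View pics/c2.png

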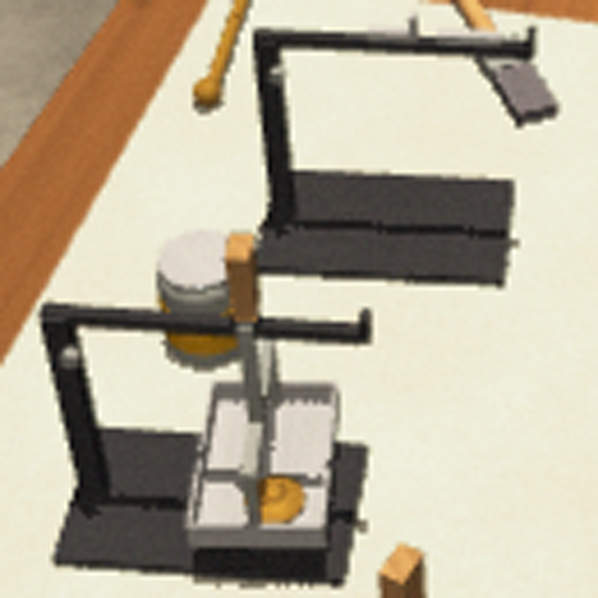

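The crops confirm the steel tray hanging on the plain hook. Its grip top is at c1 (586,43) / c2 (241,240), its stem is to the right (+y), and the rosette is in the pan. The notched hook has the pale strip, with the stop at c1 (112,130) / c2 (414,22). Next I cast rays.

```bash
cat > h.py <<'E'
import cv2,pickle,numpy as np
from scipy.spatial.transform import Rotation as Ro
def cam(f,s=None):
    if "origin" in f: return Ro.from_euler("xyz",f["orientation"]).as_matrix(),np.array(f["origin"])
    R=Ro.from_euler("xyz",s["orientation"]).as_matrix();T=np.array(f["tool_from_camera"])
    return R@T[:3,:3],np.array(s["tool_pos"])+R@T[:3,3]
def ray(f,p,s=None):
    R,o=cam(f,s);d=R@np.linalg.solve(f["K"],[p[0],p[1],1]);return o,d/np.linalg.norm(d)
def onz(f,p,z,s=None):
    o,d=ray(f,p,s);return np.round(o+d*(z-o[2])/d[2],4)
def tri(rs):
    A=sum(np.eye(3)-np.outer(d,d) for o,d in rs);b=sum((np.eye(3)-np.outer(d,d))@o for o,d in rs)
    x=np.linalg.solve(A,b);return np.round(x,4),[round(float(np.linalg.norm(np.cross(x-o,d))),4) for o,d in rs]
def proj(f,X,s=None):
    R,o=cam(f,s);c=f["K"]@(R.T@(np.array(X)-o));return np.round(c[:2]/c[2],1)
E
python3 - <<'E'
from h import *
F=pickle.load(open("f0.pkl","rb"));S,D=F["scene"],F["side"]
c1=lambda x,y:(185+(x+.5)/4-.5,185+(y+.5)/4-.5)
c2=lambda x,y:(145+(x+.5)/4.6-.5,145+(y+.5)/4.6-.5)
P={"griptop":((586,43),(241,240),.255),"ptip":((527,36),(366,312),.204),"ppost":((676,252),(58,310),.19),
"ntip":((77,57),(531,32),.209),"npost":((170,264),(268,35),.195),"stoptop":((113,128),(413,20),.217)}
for k,(a,b,z) in P.items(): print(k,onz(S,c1(*a),z),onz(D,c2(*b),z),*tri([ray(S,c1(*a)),ray(D,c2(*b))]))
print("nbase",[onz(S,c1(*p),.01)[:2] for p in((30,293),(185,250),(272,460),(105,508))])
print("nbaseD",[onz(D,c2(*p),.01)[:2] for p in((514,180),(504,280))])
print("pbase",[onz(S,c1(*p),.01)[:2] for p in((722,428),(570,475))],[onz(D,c2(*p),.01)[:2] for p in((368,443),(345,578),(57,560))])
E
```

```text
griptop [0.6058 0.1591 0.255 ] [0.6015 0.157  0.255 ] [0.6028 0.1584 0.2543] [0.0021, 0.0021]
ptip [0.5338 0.1469 0.204 ] [0.5268 0.1489 0.204 ] [0.5286 0.1476 0.2009] [0.0015, 0.0015]
ppost [0.7295 0.1813 0.19  ] [0.7211 0.1836 0.19  ] [0.7244 0.182  0.186 ] [0.002, 0.002]
ntip [ 0.5036 -0.1577  0.209 ] [ 0.4956 -0.1531  0.209 ] [ 0.4972 -0.1581  0.2044] [0.0007, 0.0007]
npost [ 0.6872 -0.1182  0.195 ] [ 0.6884 -0.1178  0.195 ] [ 0.688  -0.118   0.1954] [0.0005, 0.0005]
stoptop [ 0.5867 -0.1408  0.217 ] [ 0.5802 -0.1348  0.217 ] [ 0.582  -0.1406  0.2126] [0.0001, 0.0001]
nbase [array([ 0.5276, -0.2127]), array([ 0.5065, -0.0951]), array([ 0.7038, -0.0627]), array([ 0.7202, -0.1751])]
nbaseD [array([ 0.5217, -0.2106]), array([ 0.4999, -0.0933])]
pbase [array([0.7343, 0.2394]), array([0.7512, 0.1275])] [array([0.5524, 0.0937]), array([0.5314, 0.211 ]), array([0.7244, 0.2459])]
```

```bash
python3 -m inch '[{"grip":0,"dx":0,"dy":0,"dz":-50,"turn":0},{"grip":0,"dx":10,"dy":-8,"dz":-95,"turn":0},{"grip":0,"dx":38,"dy":-32,"dz":-95,"turn":0},{"grip":0,"dx":68,"dy":-57,"dz":-95,"turn":0},{"grip":0,"dx":98,"dy":-82,"dz":-95,"turn":0}]'
python3 -m inch '[{"grip":0,"dx":30,"dy":-25,"dz":0,"turn":0},{"grip":0,"dx":60,"dy":-50,"dz":0,"turn":0},{"grip":0,"dx":90,"dy":-75,"dz":0,"turn":0},{"grip":0,"dx":120,"dy":-100,"dz":0,"turn":0},{"grip":0,"dx":150,"dy":-125,"dz":0,"turn":0}]'
```

```text
t: 0.65
tool_pos: [0.317, -0.4506, 0.3358]
orientation: [3.141, -0.0, 0.432]
wrist_force: [-0.0, -0.3, 0.2]
grip_width: 0.0915
t: 1.15
tool_pos: [0.4007, -0.2739, 0.3357]
orientation: [3.142, 0.0, 0.433]
wrist_force: [0.5, 0.1, 0.3]
grip_width: 0.0919
```

```bash
python3 -m inch '[{"grip":0,"dx":36,"dy":-30,"dz":0,"turn":-5},{"grip":0,"dx":72,"dy":-60,"dz":0,"turn":-10},{"grip":0,"dx":108,"dy":-90,"dz":0,"turn":-15},{"grip":0,"dx":144,"dy":-120,"dz":0,"turn":-20},{"grip":0,"dx":180,"dy":-150,"dz":0,"turn":-25}]'
python3 -m inch '[{"grip":0,"dx":9,"dy":-47,"dz":0,"turn":-8},{"grip":0,"dx":30,"dy":-85,"dz":0,"turn":-16},{"grip":0,"dx":60,"dy":-130,"dz":0,"turn":-24},{"grip":0,"dx":85,"dy":-170,"dz":0,"turn":-32},{"grip":0,"dx":102,"dy":-217,"dz":0,"turn":-40}]'
python3 -m inch '[{"grip":0,"dx":0,"dy":0,"dz":0,"turn":-5},{"grip":0,"dx":0,"dy":0,"dz":0,"turn":-10}]'
```

```text
t: 1.65
tool_pos: [0.5013, -0.0621, 0.3357]
orientation: [3.141, 0.0, 0.872]
wrist_force: [0.3, -0.3, 0.0]
grip_width: 0.092
t: 2.15
tool_pos: [0.4011, 0.155, 0.3357]
orientation: [3.141, -0.0, 1.573]
wrist_force: [1.0, 0.4, -0.4]
grip_width: 0.0918
t: 2.35
tool_pos: [0.4007, 0.1546, 0.3358]
orientation: [3.141, 0.0, 1.749]
wrist_force: [-0.3, -1.7, -0.2]
grip_width: 0.0918
```

```bash
python3 -m inch '[{"grip":0,"dx":-6,"dy":40,"dz":0,"turn":0},{"grip":0,"dx":-13,"dy":80,"dz":0,"turn":0},{"grip":0,"dx":-20,"dy":120,"dz":0,"turn":0},{"grip":0,"dx":-26,"dy":160,"dz":0,"turn":0},{"grip":0,"dx":-33,"dy":199,"dz":0,"turn":0}]'
python3 -m inch '[{"grip":0.4,"dx":0,"dy":0,"dz":0,"turn":0},{"grip":0.4,"dx":0,"dy":0,"dz":0,"turn":0},{"grip":0.4,"dx":0,"dy":0,"dz":0,"turn":0}]'
python3 - <<'E'
from h import *
from bench import robot
s=robot.sense();f=robot.grab_frame("wrist");f2=robot.grab_frame("side");pickle.dump((s,f,f2),open("w1.pkl","wb"));cv2.imwrite("pics/w1.png",f["color"])
print(s["tool_pos"],s["orientation"],proj(f,[.603,.158,.255],s))
E
```

```text
t: 2.85
tool_pos: [0.6049, 0.1542, 0.3352]
orientation: [-3.141, 0.0, 1.741]
wrist_force: [0.2, 0.2, 0.5]
grip_width: 0.0916
t: 3.15
tool_pos: [0.6026, 0.1548, 0.3357]
orientation: [-3.141, -0.0, 1.743]
wrist_force: [-0.2, 0.2, -0.1]
grip_width: 0.0723
[0.60255083 0.15482081 0.33570053] [-3.14102703e+00 -9.79320433e-05  1.74254514e+00] [260.6 201.6]
```

View pics/w1.png

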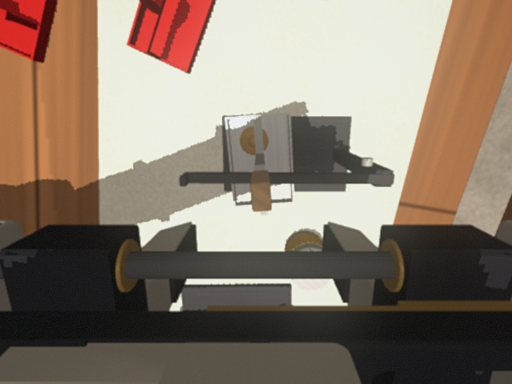

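The wrist view shows the grip at (261,172–212), on the plain hook's arm at row 178. I'll take a closer crop to get its centre and angle.

Run:
```python
from h import *
s,f,_=pickle.load(open("w1.pkl","rb"))
c=f["color"][105:225,170:400];cv2.imwrite("pics/w1c.png",cv2.resize(c,None,fx=3.4,fy=3.4,interpolation=cv2.INTER_CUBIC))
hsv=cv2.cvtColor(f["color"],cv2.COLOR_BGR2HSV)
m=cv2.inRange(hsv,(5,60,50),(25,255,255))
for r in range(164,220,4):
    x=[i for i in range(245,280) if m[r,i]];print(r,x[:1],x[-1:],len(x))
```

```text
164 [] [] 0
168 [] [] 0
172 [252] [267] 16
176 [251] [269] 19
180 [251] [269] 19
184 [250] [269] 20
188 [250] [269] 20
192 [251] [269] 19
196 [252] [270] 19
200 [252] [270] 19
204 [252] [270] 19
208 [253] [270] 18
212 [] [] 0
216 [] [] 0
```

View pics/w1c.png

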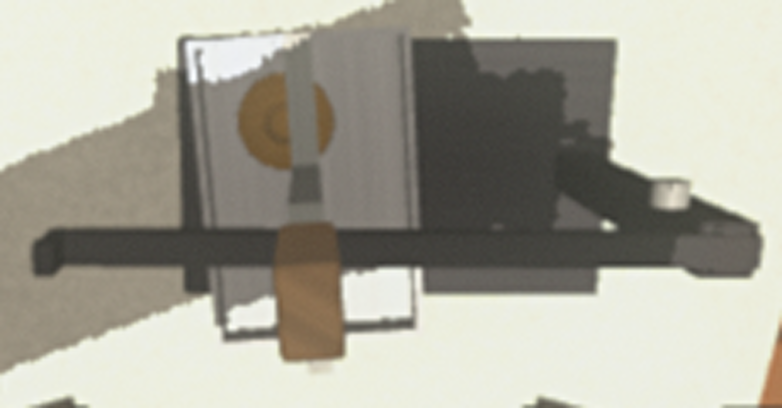

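The crop shows the grip's top face at w1 rows 183–210, centred at (261,197), and the arm level in the image. The tray's midline leans about 0.08 rad anticlockwise.

Run:
```python
from h import *
s,f,_=pickle.load(open("w1.pkl","rb"))
p=onz(f,(260.8,196.7),.255,s);c=lambda x,y:(170+x/3.4,105+y/3.4)
print("grip",p,"tip",onz(f,c(45,240),.204,s),"post",onz(f,c(715,250),.19,s),"armL/R",onz(f,c(120,247),.19,s),onz(f,c(640,249),.19,s))
R=Ro.from_euler("xyz",s["orientation"]).as_matrix();print("tool delta mm",1000*R.T@(np.r_[p[:2],.232]-s["tool_pos"]))
```

```text
grip [0.6024 0.162  0.255 ] tip [0.5289 0.1559 0.204 ] post [0.7204 0.1833 0.19  ] armL/R [0.5478 0.1541 0.19  ] [0.6986 0.1798 0.19  ]
tool delta mm [  7.08918819   1.1370051  103.7005938 ]
```

```bash
python3 -m inch '[{"grip":0.4,"dx":5,"dy":1,"dz":15,"turn":-4.6},{"grip":0.4,"dx":5,"dy":1,"dz":40,"turn":-4.6},{"grip":0.4,"dx":5,"dy":1,"dz":65,"turn":-4.6},{"grip":0.4,"dx":5,"dy":1,"dz":90,"turn":-4.6},{"grip":0.4,"dx":5,"dy":1,"dz":104,"turn":-4.6}]'
python3 -m inch '[{"grip":0.6,"dx":0,"dy":0,"dz":0,"turn":0},{"grip":0.6,"dx":0,"dy":0,"dz":0,"turn":0},{"grip":0.7,"dx":0,"dy":0,"dz":0,"turn":0},{"grip":0.7,"dx":0,"dy":0,"dz":0,"turn":0}]'
```

```text
t: 3.75
tool_pos: [0.6023, 0.159, 0.2304]
orientation: [-3.14, 0.001, 1.822]
wrist_force: [-0.5, -0.8, -0.8]
grip_width: 0.0552
t: 4.15
tool_pos: [0.604, 0.1599, 0.233]
orientation: [3.14, -0.0, 1.822]
wrist_force: [0.2, 0.1, -0.3]
grip_width: 0.0294
```

```bash
python3 -m inch '[{"grip":0.78,"dx":0,"dy":0,"dz":0,"turn":0},{"grip":0.82,"dx":0,"dy":0,"dz":0,"turn":0},{"grip":0.86,"dx":0,"dy":0,"dz":0,"turn":0},{"grip":0.9,"dx":0,"dy":0,"dz":0,"turn":0}]'
python3 -m inch '[{"grip":1,"dx":0,"dy":0,"dz":0,"turn":0},{"grip":1,"dx":0,"dy":0,"dz":0,"turn":0},{"grip":1,"dx":0,"dy":0,"dz":0,"turn":0},{"grip":1,"dx":0,"dy":0,"dz":0,"turn":0}]'
python3 -m inch '[{"grip":1,"dx":0,"dy":0,"dz":-1,"turn":0},{"grip":1,"dx":0,"dy":0,"dz":-2,"turn":0},{"grip":1,"dx":0,"dy":0,"dz":-3,"turn":0},{"grip":1,"dx":0,"dy":0,"dz":-4,"turn":0}]'
```

```text
t: 4.55
tool_pos: [0.6033, 0.1595, 0.232]
orientation: [-3.141, 0.0, 1.822]
wrist_force: [-3.2, -1.2, 3.4]
grip_width: 0.0162
t: 4.95
tool_pos: [0.6034, 0.1595, 0.232]
orientation: [-3.141, 0.0, 1.822]
wrist_force: [-3.3, -1.3, 5.7]
grip_width: 0.0164
t: 5.35
tool_pos: [0.6034, 0.1594, 0.2353]
orientation: [-3.141, -0.0, 1.822]
wrist_force: [0.7, 0.2, -3.7]
grip_width: 0.0155
```

```bash
python3 -m inch '[{"grip":1,"dx":0,"dy":0,"dz":-3,"turn":0},{"grip":1,"dx":0,"dy":0,"dz":-8,"turn":0},{"grip":1,"dx":0,"dy":0,"dz":-14,"turn":0},{"grip":1,"dx":0,"dy":0,"dz":-20,"turn":0},{"grip":1,"dx":0,"dy":0,"dz":-26,"turn":0}]'
python3 -m inch '[{"grip":1,"dx":1,"dy":0,"dz":-5,"turn":0},{"grip":1,"dx":3,"dy":0,"dz":-9,"turn":0},{"grip":1,"dx":5,"dy":0,"dz":-10,"turn":0},{"grip":1,"dx":6,"dy":0,"dz":-10,"turn":0}]'
python3 - <<'E'
from h import *
F=pickle.load(open("f0.pkl","rb"))
for n in("scene","side"):
    f=F[n];h=cv2.cvtColor(f["color"],cv2.COLOR_BGR2HSV);m=cv2.inRange(h,(0,180,90),(4,255,255))|cv2.inRange(h,(174,180,90),(180,255,255))
    for c in cv2.findContours(m,0,2)[0]:
        if cv2.contourArea(c)>60:
            P=np.array([onz(f,p[0],.02) for p in c]);print(n,P.min(0),P.max(0))
S,D=F["scene"],F["side"]
print("tin",onz(S,(281,278),.085),onz(D,(187,203),.085),"jar",onz(S,(417,243),.075),onz(D,(152,306),.075))
E
```

```text
t: 5.85
tool_pos: [0.6036, 0.1596, 0.2625]
orientation: [3.141, 0.0, 1.822]
wrist_force: [0.5, -0.8, -5.5]
grip_width: 0.0154
t: 6.25
tool_pos: [0.6019, 0.1658, 0.2719]
orientation: [3.141, -0.0, 1.822]
wrist_force: [-0.3, 0.3, -4.4]
grip_width: 0.0159
scene [0.3835 0.2641 0.02  ] [0.5101 0.4248 0.02  ]
scene [0.1357 0.2415 0.02  ] [0.2912 0.3455 0.02  ]
side [0.1321 0.1944 0.02  ] [0.2775 0.3678 0.02  ]
side [0.3895 0.2397 0.02  ] [0.5046 0.4164 0.02  ]
tin [0.7054 0.0118 0.085 ] [0.7023 0.0269 0.085 ] jar [0.6487 0.4164 0.075 ] [0.6514 0.4134 0.075 ]
```

```bash
python3 -m inch '[{"grip":1,"dx":0,"dy":-4,"dz":0,"turn":0},{"grip":1,"dx":1,"dy":-12,"dz":0,"turn":0},{"grip":1,"dx":2,"dy":-24,"dz":0,"turn":0},{"grip":1,"dx":3,"dy":-37,"dz":0,"turn":0},{"grip":1,"dx":4,"dy":-50,"dz":0,"turn":0}]'
python3 -m inch '[{"grip":1,"dx":1,"dy":-13,"dz":0,"turn":0},{"grip":1,"dx":2,"dy":-26,"dz":0,"turn":0},{"grip":1,"dx":3,"dy":-39,"dz":0,"turn":0},{"grip":1,"dx":4,"dy":-48,"dz":0,"turn":0},{"grip":1,"dx":4,"dy":-52,"dz":0,"turn":0}]'
python3 -m inch '[{"grip":1,"dx":0,"dy":0,"dz":0,"turn":0},{"grip":1,"dx":0,"dy":0,"dz":0,"turn":0},{"grip":1,"dx":0,"dy":0,"dz":0,"turn":0}]'
```

```text
t: 6.75
tool_pos: [0.5513, 0.1565, 0.2715]
orientation: [-3.141, 0.0, 1.822]
wrist_force: [-0.6, -0.4, -4.6]
grip_width: 0.0159
t: 7.25
tool_pos: [0.5002, 0.1476, 0.2718]
orientation: [-3.141, 0.0, 1.822]
wrist_force: [-0.7, -0.6, -4.7]
grip_width: 0.0158
t: 7.55
tool_pos: [0.5018, 0.1478, 0.2717]
orientation: [3.141, -0.0, 1.822]
wrist_force: [0.1, 0.1, -4.9]
grip_width: 0.0158
```

```bash
python3 -m inch '[{"grip":1,"dx":-4,"dy":-1,"dz":0,"turn":0},{"grip":1,"dx":-12,"dy":-4,"dz":0,"turn":0},{"grip":1,"dx":-25,"dy":-9,"dz":0,"turn":0},{"grip":1,"dx":-40,"dy":-14,"dz":0,"turn":0},{"grip":1,"dx":-55,"dy":-19,"dz":0,"turn":0}]'
python3 -m inch '[{"grip":1,"dx":-15,"dy":-5,"dz":0,"turn":0},{"grip":1,"dx":-30,"dy":-10,"dz":0,"turn":0},{"grip":1,"dx":-45,"dy":-15,"dz":0,"turn":0},{"grip":1,"dx":-60,"dy":-20,"dz":0,"turn":0},{"grip":1,"dx":-75,"dy":-26,"dz":0,"turn":0}]'
python3 -m inch '[{"grip":1,"dx":-15,"dy":-5,"dz":0,"turn":0},{"grip":1,"dx":-30,"dy":-10,"dz":0,"turn":0},{"grip":1,"dx":-45,"dy":-15,"dz":0,"turn":0},{"grip":1,"dx":-60,"dy":-20,"dz":0,"turn":0},{"grip":1,"dx":-75,"dy":-26,"dz":0,"turn":0}]'
python3 -m inch '[{"grip":1,"dx":-15,"dy":-5,"dz":0,"turn":0},{"grip":1,"dx":-30,"dy":-10,"dz":0,"turn":0},{"grip":1,"dx":-43,"dy":-15,"dz":0,"turn":0},{"grip":1,"dx":-53,"dy":-18,"dz":0,"turn":0},{"grip":1,"dx":-60,"dy":-21,"dz":0,"turn":0}]'
python3 -m inch '[{"grip":1,"dx":-6,"dy":-2,"dz":0,"turn":0},{"grip":1,"dx":-12,"dy":-4,"dz":0,"turn":1},{"grip":1,"dx":-18,"dy":-6,"dz":0,"turn":2},{"grip":1,"dx":-23,"dy":-8,"dz":0,"turn":3},{"grip":1,"dx":-27,"dy":-9,"dz":0,"turn":4}]'
python3 -m inch '[{"grip":1,"dx":0,"dy":0,"dz":0,"turn":0},{"grip":1,"dx":0,"dy":0,"dz":0,"turn":0},{"grip":1,"dx":0,"dy":0,"dz":0,"turn":0}]'
python3 - <<'E'
from h import *
from bench import robot
s=robot.sense();f=robot.grab_frame("wrist");d=robot.grab_frame("side");c=robot.grab_frame("scene");pickle.dump((s,f,d,c),open("w2.pkl","wb"))
print(s["tool_pos"],s["orientation"],s["wrist_force"],[proj(f,[x,y,.203],s) for x,y in((.501,-.156),(.585,-.1415),(.69,-.118))],proj(c,s["tool_pos"]))
a=cv2.resize(f["color"][100:290,180:420],None,fx=3,fy=3,interpolation=cv2.INTER_CUBIC);cv2.imwrite("pics/w2.png",a)
E
```

```text
t: 8.05
tool_pos: [0.4963, 0.0878, 0.2716]
orientation: [-3.141, 0.001, 1.821]
wrist_force: [0.9, -0.4, -4.7]
grip_width: 0.0158
t: 8.55
tool_pos: [0.4896, 0.0086, 0.2717]
orientation: [-3.141, 0.0, 1.821]
wrist_force: [0.6, -0.3, -4.8]
grip_width: 0.0159
t: 9.05
tool_pos: [0.4829, -0.0704, 0.2717]
orientation: [-3.141, 0.0, 1.821]
wrist_force: [0.1, -0.3, -4.5]
grip_width: 0.0157
t: 9.55
tool_pos: [0.4777, -0.1331, 0.2717]
orientation: [-3.142, 0.0, 1.821]
wrist_force: [-0.3, 0.3, -4.6]
grip_width: 0.0157
t: 10.05
tool_pos: [0.4759, -0.1606, 0.2717]
orientation: [-3.141, 0.0, 1.751]
wrist_force: [-0.4, -0.4, -4.6]
grip_width: 0.0158
t: 10.35
tool_pos: [0.4761, -0.1598, 0.2717]
orientation: [3.142, -0.0, 1.753]
wrist_force: [0.4, 0.5, -4.2]
grip_width: 0.0159
[ 0.47606805 -0.15975773  0.27173793] [ 3.14152728e+00 -1.86512794e-04  1.75291561e+00] [ 0.43669078  0.48753594 -4.20945102] [array([292.6, 211. ]), array([404.9, 212.2]), array([548. , 207.1])] [200.1 174.2]
```

View pics/w2.png

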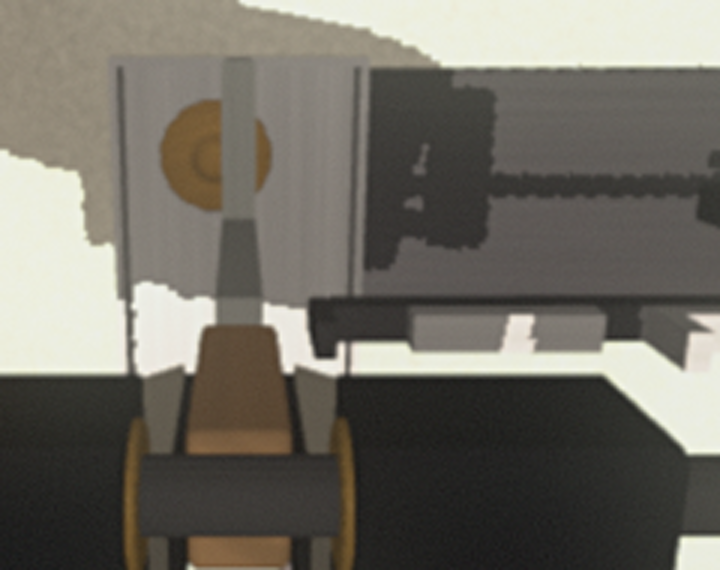

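The wrist view shows the tray level and square in the fingers. The notched arm runs level in the image, with the tip at crop x 312–337, plain strip at 412–602, then the dark notch and the raised stop from about 640. The bright spot at 505–535 is a sunlit patch. I'll work out the line of the arm.

Run:
```python
from h import *
s,f,d,c=pickle.load(open("w2.pkl","rb"))
g=cv2.cvtColor(f["color"],cv2.COLOR_BGR2GRAY).astype(int)
for x in (300,325,340,365,375,386,405): print(x,g[194:224,x])
for r in(205,211,214): print(r,g[r,278:420])
yaw=s["orientation"][2]-np.pi/2;O=np.array([.585,-.1415]);M=np.array([[np.cos(yaw),np.sin(yaw)],[-np.sin(yaw),np.cos(yaw)]])
cr=lambda x,y:(180+(x+.5)/3-.5,100+(y+.5)/3-.5)
for n,p,z in(("bot+y",(500,297),.185),("stripbot+y",(500,308),.195),("striptop-y",(450,351),.203),("striptop-y",(580,351),.203),("stripstart",(412,335),.203),("stripend",(603,335),.203),("tip-y",(325,357),.209)):
    w=onz(f,cr(*p),z,s);print(n,w,"stand",np.round(1000*M@(w[:2]-O),1))
print("tcp stand",1000*M@(s["tool_pos"][:2]-O),yaw)
```

```text
300 [109 110 112 110  85  57  41  48  53  52  54  56  54  55  54  55  55  50
  47  92 184 232 235 234 233 233 234 235 237 235]
325 [ 88  87  89  87  69  49  40  53  78  84  91 114 124 125 123 121 122 121
 119 119 122 119 128 181 229 235 235 234 238 235]
340 [ 87  89  87  84  69  49  40  50  78  84  92 114 121 123 123 121 120 121
 119 120 121 119 129 182 231 234 234 234 238 236]
365 [ 90  87  88  83  64  48  44  57  82  85  91 115 122 123 123 122 123 120
 120 118 123 119 130 181 230 236 234 235 237 235]
375 [ 88  87  87  84  66  51  46  58  79  87  94 114 124 125 124 122 122 122
 119 119 122 122 132 185 229 236 235 234 237 235]
386 [ 90  90  89  87  68  52  47  49  55  58  60  57  60  58  56  58  57  57
  54 117 223 238 235 233 234 234 233 234 235 234]
405 [ 91  90  92  88  69  56  53  65  86  92  92  93  93  91  86  86  86  90
  86  87  87  87  85  84  84  78  90 142 213 237]
205 [233 234 234 221 142  60  41  48  46  47  43  47  45  49  54  54  57  54
  55  56  58  55  56  55  54  52  54  55  55  55  52  53  55  54  56  52
  53  60  69  81 101 115 114 113 114 112 115 114 113 116 113 
[... 1278 characters left out ...]
4 163 124 118 120 122 119 121 123 121 121
 122 121 120 121 120 122 122 122 122 121 121 122 148 194 220 222 221 220
 223 223 221 222 221 223 224 222 211 164 116  84  82  84  86  86  86  87
  89  87  86  85 103 163 220 228 224 224 223 223 223 223 222 221]
bot+y [ 0.5449 -0.1433  0.185 ] stand [-39.8   5.5]
stripbot+y [ 0.5421 -0.1439  0.195 ] stand [-42.6   5.4]
striptop-y [ 0.5297 -0.1553  0.203 ] stand [-56.9  -3.6]
striptop-y [ 0.5622 -0.1493  0.203 ] stand [-23.8  -3.5]
stripstart [ 0.5192 -0.1529  0.203 ] stand [-66.8   0.7]
stripend [ 0.5667 -0.1441  0.203 ] stand [-18.5   0.8]
tip-y [ 0.4979 -0.1606  0.209 ] stand [-89.1  -3. ]
tcp stand [-110.43717611    1.77334057] 0.18211928480987583
```

Run:
```python
from h import *
s,f,d,c=pickle.load(open("w2.pkl","rb"))
g=cv2.cvtColor(f["color"],cv2.COLOR_BGR2GRAY).astype(int);print(g[165:248,259])
yaw=s["orientation"][2]-np.pi/2;O=np.array([.585,-.1415]);M=np.array([[np.cos(yaw),np.sin(yaw)],[-np.sin(yaw),np.cos(yaw)]])
cr=lambda x,y:(180+(x+.5)/3-.5,100+(y+.5)/3-.5)
for n,p,z in(("gripbot +12",(239,325),.2397),("griptop edge +12",(239,430),.2947)):
    w=onz(f,cr(*p),z,s);print(n,np.round(1000*M@(w[:2]-O),1))
for h in (.002,0,-.002): print([proj(f,np.r_[s["tool_pos"][:2],0]+np.r_[-np.sin(yaw)*(y/1000),np.cos(yaw)*(y/1000),.2297+z/1000],s) for y,z in((12,10),(12,65),(17,10),(17,0))]);break
```

```text
[113 112 113 112 111 113 109 104  88  83  81  80  81  82  80  81  83  84
  82  82  82  81  81  83  85  83  84  83  84  83  82  83  82  88 102 111
 113 113 113 114 113 114 111  89  80  78  80  80  79  79  78  79  79  78
  79  78  79  76  77  78  77  79  78  78  76  76  78  77  77  75  77  77
  75  77  76  74  77  76  85  94  94  99  97]
gripbot +12 [-110.5   15.1]
griptop edge +12 [-110.5   16.4]
[array([259.3, 210. ]), array([259.4, 248.3]), array([259.4, 202.3]), array([259.3, 198. ])]
```

The camera has the tray about 3 mm to the stand's +y of the arm's line, and the TCP readings agree with that. Now I centre it, draw it over the tip to x ≈ -40, and lower most of the way.

```bash
python3 -m inch '[{"grip":1,"dx":-1,"dy":0,"dz":-2,"turn":0},{"grip":1,"dx":-2.5,"dy":0,"dz":-5,"turn":0},{"grip":1,"dx":-2.8,"dy":3,"dz":-5,"turn":0},{"grip":1,"dx":-2.8,"dy":9,"dz":-5,"turn":0},{"grip":1,"dx":-2.8,"dy":17,"dz":-5,"turn":0}]'
python3 -m inch '[{"grip":1,"dx":0,"dy":10,"dz":0,"turn":0},{"grip":1,"dx":0,"dy":22,"dz":0,"turn":0},{"grip":1,"dx":0,"dy":34,"dz":0,"turn":0},{"grip":1,"dx":0,"dy":45,"dz":0,"turn":0},{"grip":1,"dx":0,"dy":53,"dz":0,"turn":0}]'
python3 -m inch '[{"grip":1,"dx":0,"dy":0,"dz":4,"turn":0},{"grip":1,"dx":0,"dy":0,"dz":10,"turn":0},{"grip":1,"dx":0,"dy":0,"dz":16,"turn":0},{"grip":1,"dx":0,"dy":0,"dz":21,"turn":0},{"grip":1,"dx":0,"dy":0,"dz":24,"turn":0}]'
python3 - <<'E'
from h import *
from bench import robot
s=robot.sense();f=robot.grab_frame("wrist");d=robot.grab_frame("side");c=robot.grab_frame("scene");pickle.dump((s,f,d,c),open("w3.pkl","wb"))
print(s["tool_pos"],s["orientation"],s["wrist_force"])
a=cv2.resize(f["color"][130:260,200:330],None,fx=4,fy=4,interpolation=cv2.INTER_CUBIC)
p=proj(d,s["tool_pos"]).astype(int);print(p);q=max(0,p[1]-50)
b=cv2.resize(d["color"][q:q+130,p[0]-35:p[0]+35],None,fx=4,fy=4,interpolation=cv2.INTER_CUBIC)
cv2.imwrite("pics/w3.png",np.hstack([a,b]))
E
```

```text
t: 11.0
tool_pos: [0.4937, -0.1599, 0.2767]
orientation: [3.142, 0.0, 1.752]
wrist_force: [0.5, 0.7, -5.2]
grip_width: 0.0158
t: 11.5
tool_pos: [0.5466, -0.1498, 0.2765]
orientation: [3.141, -0.0, 1.753]
wrist_force: [-0.7, 0.1, -4.8]
grip_width: 0.0159
t: 12.0
tool_pos: [0.5447, -0.1505, 0.252]
orientation: [-3.141, -0.0, 1.752]
wrist_force: [0.2, -0.1, -4.9]
grip_width: 0.0161
[ 0.54474768 -0.15051431  0.25201638] [-3.14064073e+00 -1.30334075e-04  1.75181572e+00] [ 0.16793314 -0.14060094 -4.85159285]
[245 139]
```

View pics/w3.png

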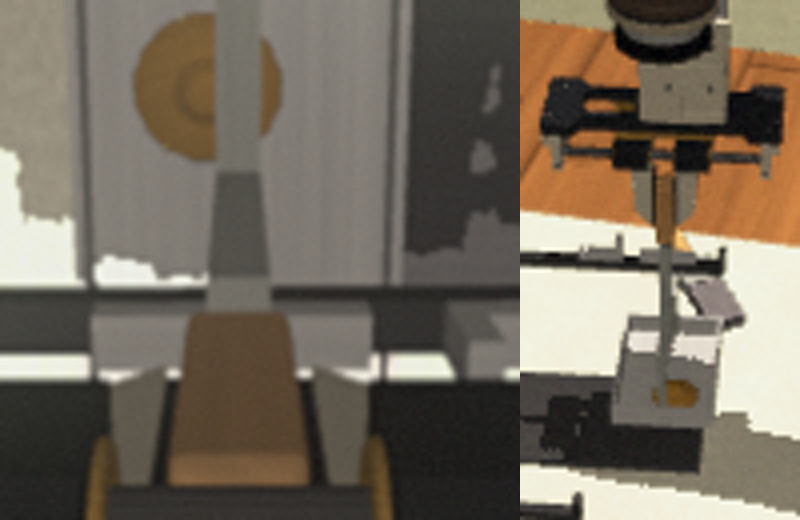

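The view shows the crown over the plain strip, about midway between the tip and the notch. The rosette is in the pan and there are no side forces. Now I lower it by feel.

```bash
python3 -m inch '[{"grip":1,"dx":0,"dy":0,"dz":2,"turn":0},{"grip":1,"dx":0,"dy":0,"dz":4,"turn":0},{"grip":1,"dx":0,"dy":0,"dz":5,"turn":0},{"grip":1,"dx":0,"dy":0,"dz":5,"turn":0}]'
python3 -m inch '[{"grip":1,"dx":0,"dy":0,"dz":0.5,"turn":0},{"grip":1,"dx":0,"dy":0,"dz":1,"turn":0},{"grip":1,"dx":0,"dy":0,"dz":1,"turn":0}]'
python3 -m inch '[{"grip":1,"dx":0,"dy":0,"dz":0.5,"turn":0},{"grip":1,"dx":0,"dy":0,"dz":0.5,"turn":0},{"grip":1,"dx":0,"dy":0,"dz":0.5,"turn":0}]'
```

```text
t: 12.55
tool_pos: [0.5453, -0.1503, 0.2476]
orientation: [-3.141, -0.0, 1.752]
wrist_force: [-0.2, -0.4, -5.4]
grip_width: 0.016
t: 12.85
tool_pos: [0.5453, -0.1503, 0.2467]
orientation: [-3.142, 0.0, 1.752]
wrist_force: [-0.2, -0.6, -5.1]
grip_width: 0.0161
t: 13.15
tool_pos: [0.5454, -0.1503, 0.2462]
orientation: [-3.142, 0.0, 1.752]
wrist_force: [0.3, -0.5, -5.5]
grip_width: 0.0162
```

```bash
python3 -m inch '[{"grip":1,"dx":0,"dy":0,"dz":0.5,"turn":0},{"grip":1,"dx":0,"dy":0,"dz":0.5,"turn":0},{"grip":1,"dx":0,"dy":0,"dz":0.5,"turn":0}]'
python3 -m inch '[{"grip":1,"dx":0,"dy":0,"dz":0.5,"turn":0},{"grip":1,"dx":0,"dy":0,"dz":0.5,"turn":0},{"grip":1,"dx":0,"dy":0,"dz":0.5,"turn":0}]'
```

```text
t: 13.45
tool_pos: [0.5453, -0.1503, 0.2457]
orientation: [-3.142, 0.0, 1.752]
wrist_force: [1.2, 0.2, -5.1]
grip_width: 0.0159
t: 13.75
tool_pos: [0.5454, -0.1503, 0.2452]
orientation: [3.142, 0.0, 1.752]
wrist_force: [-0.5, -0.3, -4.7]
grip_width: 0.0159
```

```bash
python3 -m inch '[{"grip":1,"dx":0,"dy":0,"dz":0.5,"turn":0},{"grip":1,"dx":0,"dy":0,"dz":0.5,"turn":0},{"grip":1,"dx":0,"dy":0,"dz":0.5,"turn":0}]'
python3 -m inch '[{"grip":1,"dx":0,"dy":0,"dz":0.4,"turn":0},{"grip":1,"dx":0,"dy":0,"dz":0.4,"turn":0},{"grip":1,"dx":0,"dy":0,"dz":0.4,"turn":0}]'
```

```text
t: 14.05
tool_pos: [0.5454, -0.1504, 0.245]
orientation: [3.141, 0.0, 1.752]
wrist_force: [-0.8, -0.0, -1.5]
grip_width: 0.0156
t: 14.35
tool_pos: [0.5454, -0.1503, 0.2449]
orientation: [3.141, 0.0, 1.752]
wrist_force: [-3.9, 0.8, 5.6]
grip_width: 0.016
```

```bash
python3 -m inch '[{"grip":1,"dx":0,"dy":0,"dz":-0.4,"turn":0},{"grip":1,"dx":0,"dy":0,"dz":-0.4,"turn":0},{"grip":1,"dx":0,"dy":0,"dz":-0.4,"turn":0}]'
python3 -m inch '[{"grip":1,"dx":0,"dy":1,"dz":0,"turn":0},{"grip":1,"dx":0,"dy":2,"dz":0,"turn":0},{"grip":1,"dx":0,"dy":3,"dz":0,"turn":0},{"grip":1,"dx":0,"dy":4,"dz":0,"turn":0},{"grip":1,"dx":0,"dy":5,"dz":0,"turn":0}]'
python3 -m inch '[{"grip":1,"dx":0,"dy":1,"dz":0,"turn":0},{"grip":1,"dx":0,"dy":2,"dz":0,"turn":0},{"grip":1,"dx":0,"dy":3,"dz":0,"turn":0},{"grip":1,"dx":0,"dy":4,"dz":0,"turn":0},{"grip":1,"dx":0,"dy":5,"dz":0,"turn":0}]'
```

```text
t: 14.65
tool_pos: [0.5454, -0.1503, 0.2449]
orientation: [3.141, 0.0, 1.752]
wrist_force: [-2.0, -0.2, 3.6]
grip_width: 0.0154
t: 15.15
tool_pos: [0.5485, -0.15, 0.2448]
orientation: [-3.138, 0.0, 1.752]
wrist_force: [-10.8, -0.7, 10.6]
grip_width: 0.0157
t: 15.65
tool_pos: [0.5535, -0.1494, 0.2448]
orientation: [-3.138, 0.001, 1.751]
wrist_force: [-10.0, -1.5, 11.1]
grip_width: 0.0158
```

The bearing force is about 16 N, which is heavier than I want, so I ease up before going on.

```bash
python3 -m inch '[{"grip":1,"dx":0,"dy":0,"dz":-0.4,"turn":0},{"grip":1,"dx":0,"dy":0,"dz":-0.8,"turn":0},{"grip":1,"dx":0,"dy":0,"dz":-0.8,"turn":0}]'
python3 -m inch '[{"grip":1,"dx":0,"dy":0.5,"dz":0,"turn":0},{"grip":1,"dx":0,"dy":1,"dz":0,"turn":0},{"grip":1,"dx":0,"dy":1.5,"dz":0,"turn":0},{"grip":1,"dx":0,"dy":2,"dz":0,"turn":0},{"grip":1,"dx":0,"dy":2,"dz":0,"turn":0}]'
```

```text
t: 15.95
tool_pos: [0.5551, -0.1486, 0.245]
orientation: [-3.141, -0.0, 1.752]
wrist_force: [-0.7, -0.9, -3.6]
grip_width: 0.0158
t: 16.45
tool_pos: [0.5573, -0.148, 0.2454]
orientation: [3.142, -0.0, 1.752]
wrist_force: [-0.3, 0.3, -4.9]
grip_width: 0.0164
```

```bash
python3 -m inch '[{"grip":1,"dx":0,"dy":1,"dz":0.4,"turn":0},{"grip":1,"dx":0,"dy":2,"dz":0.4,"turn":0},{"grip":1,"dx":0,"dy":3,"dz":0.4,"turn":0},{"grip":1,"dx":0,"dy":4,"dz":0.4,"turn":0}]'
python3 -m inch '[{"grip":1,"dx":0,"dy":1,"dz":0,"turn":0},{"grip":1,"dx":0,"dy":2,"dz":0,"turn":0},{"grip":1,"dx":0,"dy":3,"dz":0,"turn":0},{"grip":1,"dx":0,"dy":4,"dz":0,"turn":0}]'
```

```text
t: 16.85
tool_pos: [0.5612, -0.1474, 0.2451]
orientation: [3.142, 0.0, 1.752]
wrist_force: [0.9, -1.0, -4.2]
grip_width: 0.0159
t: 17.25
tool_pos: [0.5651, -0.1467, 0.2451]
orientation: [-3.142, -0.0, 1.752]
wrist_force: [0.4, -0.2, -4.8]
grip_width: 0.0159
```

```bash
python3 -m inch '[{"grip":1,"dx":0,"dy":1,"dz":0.2,"turn":0},{"grip":1,"dx":0,"dy":2,"dz":0.2,"turn":0},{"grip":1,"dx":0,"dy":3,"dz":0.2,"turn":0},{"grip":1,"dx":0,"dy":4,"dz":0.2,"turn":0}]'
python3 -m inch '[{"grip":1,"dx":0,"dy":0.7,"dz":0,"turn":0},{"grip":1,"dx":0,"dy":1.4,"dz":0,"turn":0},{"grip":1,"dx":0,"dy":2,"dz":0,"turn":0},{"grip":1,"dx":0,"dy":2,"dz":0,"turn":0}]'
python3 -m inch '[{"grip":1,"dx":0,"dy":0.5,"dz":0,"turn":0},{"grip":1,"dx":0,"dy":1,"dz":0,"turn":0},{"grip":1,"dx":0,"dy":1.5,"dz":0,"turn":0},{"grip":1,"dx":0,"dy":1.5,"dz":0,"turn":0}]'
```

```text
t: 17.65
tool_pos: [0.569, -0.146, 0.245]
orientation: [-3.142, 0.0, 1.752]
wrist_force: [-0.9, -0.2, -2.5]
grip_width: 0.0156
t: 18.05
tool_pos: [0.5711, -0.1456, 0.2449]
orientation: [3.141, 0.0, 1.752]
wrist_force: [-0.1, -0.2, -3.8]
grip_width: 0.0156
t: 18.45
tool_pos: [0.5725, -0.1453, 0.2448]
orientation: [3.141, -0.0, 1.752]
wrist_force: [0.2, -0.3, -4.4]
grip_width: 0.0159
```

```bash
python3 -m inch '[{"grip":1,"dx":0,"dy":0.5,"dz":0,"turn":0},{"grip":1,"dx":0,"dy":1,"dz":0,"turn":0},{"grip":1,"dx":0,"dy":1,"dz":0,"turn":0}]'
python3 -m inch '[{"grip":1,"dx":0,"dy":0.5,"dz":0,"turn":0},{"grip":1,"dx":0,"dy":1,"dz":0,"turn":0},{"grip":1,"dx":0,"dy":1,"dz":0,"turn":0}]'
python3 -m inch '[{"grip":1,"dx":0,"dy":0.4,"dz":0,"turn":0},{"grip":1,"dx":0,"dy":0.6,"dz":0,"turn":0},{"grip":1,"dx":0,"dy":0.6,"dz":0,"turn":0}]'
```

```text
t: 18.75
tool_pos: [0.5731, -0.1452, 0.2448]
orientation: [-3.141, -0.0, 1.752]
wrist_force: [-1.6, 0.3, -4.2]
grip_width: 0.0161
t: 19.05
tool_pos: [0.5733, -0.1452, 0.2448]
orientation: [-3.139, -0.0, 1.752]
wrist_force: [-6.6, -0.8, -1.4]
grip_width: 0.0159
t: 19.35
tool_pos: [0.5733, -0.1452, 0.2447]
orientation: [-3.138, -0.0, 1.752]
wrist_force: [-8.5, -0.9, -0.2]
grip_width: 0.0161
```

Stop met at 8 N. I back off about 1 mm clear of it and lower.

```bash
python3 -m inch '[{"grip":1,"dx":0,"dy":-1.5,"dz":0,"turn":0},{"grip":1,"dx":0,"dy":-3.2,"dz":0,"turn":0},{"grip":1,"dx":0,"dy":-3.2,"dz":0,"turn":0}]'
python3 -m inch '[{"grip":1,"dx":0,"dy":0,"dz":0.5,"turn":0},{"grip":1,"dx":0,"dy":0,"dz":1,"turn":0},{"grip":1,"dx":0,"dy":0,"dz":1,"turn":0}]'
```

```text
t: 19.65
tool_pos: [0.5721, -0.1455, 0.2451]
orientation: [3.141, 0.0, 1.752]
wrist_force: [-0.3, -0.4, -5.1]
grip_width: 0.0157
t: 19.95
tool_pos: [0.572, -0.1454, 0.2439]
orientation: [3.141, 0.0, 1.752]
wrist_force: [0.0, -0.4, -6.1]
grip_width: 0.0164
```

It is sinking freely, with z below strip level and no contact. I continue down in small steps.

```bash
python3 -m inch '[{"grip":1,"dx":0,"dy":0,"dz":0.7,"turn":0},{"grip":1,"dx":0,"dy":0,"dz":1.4,"turn":0},{"grip":1,"dx":0,"dy":0,"dz":2,"turn":0},{"grip":1,"dx":0,"dy":0,"dz":2,"turn":0}]'
python3 -m inch '[{"grip":1,"dx":0,"dy":0,"dz":0.7,"turn":0},{"grip":1,"dx":0,"dy":0,"dz":1.4,"turn":0},{"grip":1,"dx":0,"dy":0,"dz":2,"turn":0},{"grip":1,"dx":0,"dy":0,"dz":2,"turn":0}]'
python3 -m inch '[{"grip":1,"dx":0,"dy":0,"dz":0.6,"turn":0},{"grip":1,"dx":0,"dy":0,"dz":1.2,"turn":0},{"grip":1,"dx":0,"dy":0,"dz":1.5,"turn":0},{"grip":1,"dx":0,"dy":0,"dz":1.5,"turn":0}]'
python3 -m inch '[{"grip":1,"dx":0,"dy":0,"dz":0.5,"turn":0},{"grip":1,"dx":0,"dy":0,"dz":0.8,"turn":0},{"grip":1,"dx":0,"dy":0,"dz":0.8,"turn":0}]'
```

```text
t: 20.35
tool_pos: [0.572, -0.1454, 0.2419]
orientation: [3.141, 0.0, 1.752]
wrist_force: [1.0, 0.3, -5.1]
grip_width: 0.0161
t: 20.75
tool_pos: [0.572, -0.1455, 0.2399]
orientation: [3.141, 0.0, 1.752]
wrist_force: [2.0, 0.8, -5.0]
grip_width: 0.0157
t: 21.15
tool_pos: [0.572, -0.1454, 0.2385]
orientation: [3.141, 0.0, 1.752]
wrist_force: [2.4, 0.1, -4.7]
grip_width: 0.0158
t: 21.45
tool_pos: [0.572, -0.1454, 0.2377]
orientation: [3.141, 0.0, 1.752]
wrist_force: [3.2, 1.2, -4.1]
grip_width: 0.0159
```

```bash
python3 -m inch '[{"grip":1,"dx":0,"dy":0.7,"dz":0,"turn":0},{"grip":1,"dx":0,"dy":0.7,"dz":0.3,"turn":0},{"grip":1,"dx":0,"dy":0.7,"dz":0.5,"turn":0},{"grip":1,"dx":0,"dy":0.7,"dz":0.5,"turn":0}]'
python3 -m inch '[{"grip":1,"dx":0,"dy":0,"dz":0.4,"turn":0},{"grip":1,"dx":0,"dy":0,"dz":0.4,"turn":0},{"grip":1,"dx":0,"dy":0,"dz":0.4,"turn":0}]'
```

```text
t: 21.85
tool_pos: [0.5721, -0.1454, 0.237]
orientation: [-3.141, 0.0, 1.752]
wrist_force: [-0.5, -0.3, -2.0]
grip_width: 0.0153
t: 22.15
tool_pos: [0.5721, -0.1454, 0.237]
orientation: [-3.141, 0.0, 1.752]
wrist_force: [-4.5, 0.6, 2.8]
grip_width: 0.016
```

It has bottomed at 0.237, exactly the arm's top. I ease the load and take a check picture before releasing.

```bash
python3 -m inch '[{"grip":1,"dx":0,"dy":0,"dz":-0.4,"turn":0},{"grip":1,"dx":0,"dy":0,"dz":-0.4,"turn":0},{"grip":1,"dx":0,"dy":0,"dz":-0.4,"turn":0}]'
python3 - <<'E'
from h import *
from bench import robot
s=robot.sense();f=robot.grab_frame("wrist");d=robot.grab_frame("side");print(s["wrist_force"],s["moment"])
a=cv2.resize(f["color"][130:260,200:330],None,fx=4,fy=4,interpolation=cv2.INTER_CUBIC)
b=cv2.resize(d["color"][90:220,205:275],None,fx=4,fy=4,interpolation=cv2.INTER_CUBIC)
cv2.imwrite("pics/w4.png",np.hstack([a,b]))
E
```

```text
t: 22.45
tool_pos: [0.5724, -0.1454, 0.237]
orientation: [-3.141, -0.0, 1.752]
wrist_force: [-1.7, -0.6, -0.5]
grip_width: 0.0156
[-1.71676118 -0.55573844 -0.5382963 ] [-0.08770523  0.56319485 -0.05984906]
```

View pics/w4.png

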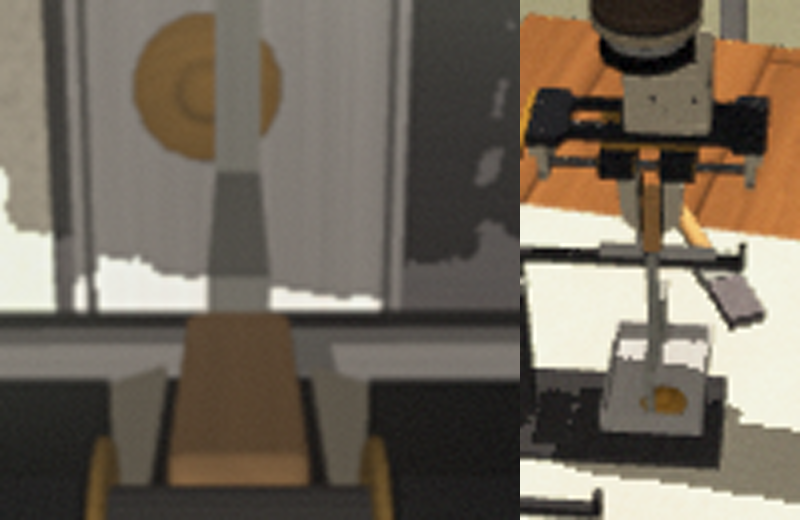

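The crown is down in the notch, with the stop just to its right, the pan level and the rosette in it. I release slowly and withdraw straight up.

```bash
python3 -m inch '[{"grip":0.8,"dx":0,"dy":0,"dz":0,"turn":0},{"grip":0.76,"dx":0,"dy":0,"dz":0,"turn":0},{"grip":0.7,"dx":0,"dy":0,"dz":0,"turn":0},{"grip":0.6,"dx":0,"dy":0,"dz":0,"turn":0},{"grip":0.5,"dx":0,"dy":0,"dz":0,"turn":0}]'
python3 -m inch '[{"grip":0.5,"dx":0,"dy":0,"dz":0,"turn":0},{"grip":0.5,"dx":0,"dy":0,"dz":0,"turn":0},{"grip":0.5,"dx":0,"dy":0,"dz":0,"turn":0}]'
python3 -m inch '[{"grip":0.5,"dx":0,"dy":0,"dz":-5,"turn":0},{"grip":0.5,"dx":0,"dy":0,"dz":-15,"turn":0},{"grip":0.5,"dx":0,"dy":0,"dz":-30,"turn":0},{"grip":0.5,"dx":0,"dy":0,"dz":-55,"turn":0},{"grip":0.5,"dx":0,"dy":0,"dz":-85,"turn":0}]'
python3 -m inch '[{"grip":0.5,"dx":0,"dy":0,"dz":-15,"turn":0},{"grip":0.5,"dx":0,"dy":0,"dz":-15,"turn":0},{"grip":0.5,"dx":0,"dy":0,"dz":-15,"turn":0},{"grip":0.5,"dx":0,"dy":0,"dz":-15,"turn":0},{"grip":0.5,"dx":0,"dy":0,"dz":-15,"turn":0}]'
python3 -m inch '[{"grip":0.5,"dx":0,"dy":0,"dz":0,"turn":0},{"grip":0.5,"dx":0,"dy":0,"dz":0,"turn":0},{"grip":0.5,"dx":0,"dy":0,"dz":0,"turn":0},{"grip":0.5,"dx":0,"dy":0,"dz":0,"turn":0},{"grip":0.5,"dx":0,"dy":0,"dz":0,"turn":0}]'
python3 - <<'E'
from h import *
from bench import robot
s=robot.sense();f=robot.grab_frame("wrist");d=robot.grab_frame("side");f2=robot.grab_frame("wrist")
print(s["wrist_force"],"motion",cv2.absdiff(f["color"][100:260,180:400],f2["color"][100:260,180:400]).mean())
a=cv2.resize(f["color"][100:250,190:330],None,fx=3.4,fy=3.4,interpolation=cv2.INTER_CUBIC)
b=cv2.resize(d["color"][90:240,200:280],None,fx=3.4,fy=3.4,interpolation=cv2.INTER_CUBIC)
cv2.imwrite("pics/w5.png",np.hstack([a,b]))
E
```

```text
t: 23.05
tool_pos: [0.5727, -0.1453, 0.2372]
orientation: [3.141, 0.0, 1.752]
wrist_force: [-0.8, -1.6, -0.1]
grip_width: 0.039
t: 23.35
tool_pos: [0.5725, -0.1454, 0.2371]
orientation: [3.142, 0.0, 1.752]
wrist_force: [0.7, -0.6, 0.0]
grip_width: 0.0456
t: 23.85
tool_pos: [0.5721, -0.1452, 0.3232]
orientation: [-3.141, -0.0, 1.752]
wrist_force: [-0.1, -0.9, -0.8]
grip_width: 0.0463
t: 24.35
tool_pos: [0.572, -0.1453, 0.3361]
orientation: [-3.14, -0.001, 1.752]
wrist_force: [0.8, 0.2, -0.6]
grip_width: 0.0457
t: 24.85
tool_pos: [0.5725, -0.1453, 0.3371]
orientation: [3.142, 0.0, 1.752]
wrist_force: [-0.2, 0.0, 0.2]
grip_width: 0.0459
[-0.20796441  0.04793437  0.20120248] motion 1.2936458333333334
```

View pics/w5.png

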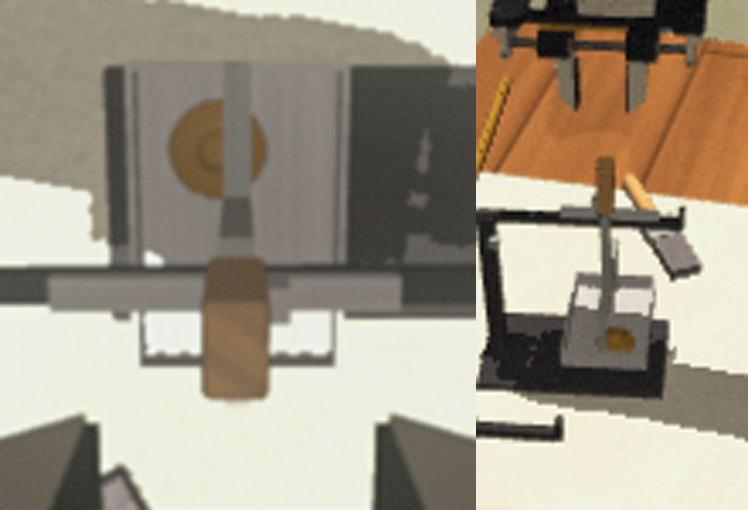

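The tray hangs in the notch, with the rosette in the pan and the fingers clear. I let it settle, then check for remaining swing.

```bash
for i in 1 2 3 4; do python3 -m inch '[{"grip":0.5,"dx":0,"dy":0,"dz":0,"turn":0},{"grip":0.5,"dx":0,"dy":0,"dz":0,"turn":0},{"grip":0.5,"dx":0,"dy":0,"dz":0,"turn":0},{"grip":0.5,"dx":0,"dy":0,"dz":0,"turn":0},{"grip":0.5,"dx":0,"dy":0,"dz":0,"turn":0}]' >/dev/null; done
python3 - <<'E'
from h import *
from bench import robot
F=[robot.grab_frame("side")["color"][90:240,200:280].astype(np.float32) for _ in range(6)]
g=[cv2.cvtColor(x,cv2.COLOR_BGR2GRAY)[75:115,25:55] for x in F]
print([cv2.phaseCorrelate(g[0],x)[0] for x in g[1:]])
print(robot.sense()["t"]);robot.hand_in()
E
```

```text
[(-0.010508237944430121, 0.031772040391988554), (-0.052485359474081505, 0.01735729649671569), (0.027008884082432516, -0.0260409793796903), (0.11261493951173485, -0.0011665532685150026), (0.07429232907795758, 0.040414419471275664)]
27.3
the job is handed in; nothing more can be done
```

The tray now hangs in the notched hook's notch, released, with the rosette still in the pan. I handed the job in at about 27 s; no verdict was reported.

- **Carry:** I gripped the steel tray at its wooden grip, lifted it 40 mm and drew it off past the plain hook's tip. I then carried it level to the notched hook.
- **Strip and notch:** It rested on the strip at TCP z 0.245, as expected. I slid it back until it met the stop at about 8 N. I then backed off 1 mm and let it sink to TCP z 0.237, which puts the crown at the arm's top.
- **Last checks:** The pictures after release show the crown in the notch beside the stop, the pan looking level and the fingers clear. The wrist force was about zero, and the tray moved about 0.1 pixel or less over 0.3 s.

**What was off:**
- For the first 10 mm of the slide the bearing was about 16 N with about 10 N of drag, heavier than intended but under 25 N. I eased it, so the next stretch was slid with almost no load.
- The stop was met about 3 mm before the camera estimate, so I went by feel.
- While sinking, the crown touched the notch's near wall with 2–3 N.
- I mixed up the axes on one empty-handed approach move; it touched nothing.
- I did not measure the tin, jar and brush again at the end. The arm and tray were not taken near any of them, apart from the opening move with the fingers well above the brush.

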